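Lay the breakfast tray

TASK

Lay the breakfast tray: stand the coffee cup on the saucer, the drinking glass on the cork coaster, the egg cup with the egg in it on the small square plate, and the small honey jar on the little wooden board, each upright in the middle of its place and set down gently, not dropped. The empty egg cup and the big honey jar do not belong on the tray: leave them where they stand.

Things in the scene. Friction and masses are not known exactly. Their poses are not given: they have to be found in the camera images.
- cup: White china coffee cup, open, 68 mm across the rim, 60 mm high, foot 48 mm across, with one ear handle that reaches 56 mm from the cup's axis along the cup's +y axis; above 30 mm height the wall is nearly straight, 66 to 68 mm wide. About 160 g. Origin at the centre of the underside, z up.
- tumbler: Low clear drinking glass, open and empty, 60 mm across the foot, 65 mm across the rim, 85 mm high, no handle. About 200 g. Origin at the centre of the underside, z up.
- egg: White china egg cup with a brown egg sitting in it (one piece, they do not come apart). Foot 44 mm across, thin stem, bowl 47 mm across from 36 to 56 mm height; the egg stands out of the bowl to 87 mm height and is narrower than the bowl. Grip the bowl. About 130 g. Origin at the centre of the underside, z up.
- honey: The small honey jar: amber glass with a plain paper label, round, 52 mm across, straight-sided up to 50 mm height, brass lid 46 mm across, 72 mm high in all. About 170 g. Origin at the centre of the underside, z up.
- saucer: Round white saucer, 118 mm across, upturned edge 14 mm high; its flat middle is 80 mm across and 5 mm above its origin. Origin at the centre of its underside, z up. One of four places on a dark wooden serving tray 300 mm by 380 mm, whose rim is 24 mm above the counter (brass grips at its two short ends rise to 50 mm); place centres are at least 125 mm apart. Which place stands where on the tray changes. Fixed.
- coaster: Round cork coaster, 96 mm across, flat, 6 mm thick (top 6 mm above its origin). Origin at the centre of its underside, z up. Stands on the same tray as the saucer. Fixed.
- plate: Small square white plate, 124 mm a side, with a low upright rim 13 mm high and 5 mm thick; its flat floor is 5 mm above its origin. Origin at the centre of its underside, z up, x and y along its sides. Stands on the same tray as the saucer. Fixed.
- board: Small square board of light wood, 110 mm a side, flat, 10 mm thick (top 10 mm above its origin). Origin at the centre of its underside, z up, x and y along its sides. Stands on the same tray as the saucer. Fixed.
- empty_eggcup: Look-alike that stays: a white egg cup like the other but with no egg in it, 48 mm across, 56 mm high. Origin at the centre of the underside. Loose.
- big_jar: Look-alike that stays: the big honey jar, same shape as the small one but 70 mm across and 92 mm high. Origin at the centre of the underside. Loose. The six loose things of this list stand mixed on the counter at the robot's right, about 95 mm or more from centre to centre, together with a steel salt shaker (38 mm across, 71 mm high); a lemon and a teaspoon lie between them and the robot. Nothing in that area is taller than 92 mm. The tray is at the robot's left.
Things that resemble listed ones, but are neither listed nor needed, are in the scene too. What is shaped like the egg but green is not meant.

How it is judged (in metres and radians):
At the end, for the whole second after the job is handed in: Cup within 13 mm of the saucer's centre, glass within 13 mm of the coaster's, egg in its cup within 15 mm of the plate's, small jar within 15 mm of the board's: each on that surface, upright (0.1 rad), at rest, let go. Empty egg cup and big jar upright, within 20 mm of their start (horizontal distance between cup and saucer below 0.013 m and z of cup in the frame of saucer between 0.002 and 0.009 m and angle between each of cup, tumbler, egg, honey, empty_eggcup, big_jar's own z axis and vertical below 0.1 rad and linear speed of each of cup, tumbler, egg, honey below 0.02 m/s and horizontal distance between tumbler and coaster below 0.013 m and z of tumbler in the frame of coaster between 0.003 and 0.01 m and horizontal distance between egg and plate below 0.015 m and z of egg in the frame of plate between 0.002 and 0.009 m and horizontal distance between honey and board below 0.015 m and z of honey in the frame of board between 0.007 and 0.014 m and distance of each of empty_eggcup, big_jar from where it was at the start of the episode below 0.02 m); the robot touches nothing.
It fails at once if the empty egg cup is pushed or carried away from where it stood (distance of empty_eggcup from where it was at the start of the episode above 0.03 m or angle between empty_eggcup's own z axis and vertical above 0.5 rad).
It fails at once if the big honey jar is pushed or carried away from where it stood (distance of big_jar from where it was at the start of the episode above 0.03 m or angle between big_jar's own z axis and vertical above 0.5 rad).
It fails at once if a thing comes down on its place too fast: dropped from over about 8 mm, or banged down ((horizontal distance between cup and saucer below 0.06 m and z of cup in the frame of saucer below 0.02 m and linear speed of cup above 0.4 m/s) or (horizontal distance between tumbler and coaster below 0.06 m and z of tumbler in the frame of coaster below 0.021 m and linear speed of tumbler above 0.4 m/s) or (horizontal distance between egg and plate below 0.06 m and z of egg in the frame of plate below 0.02 m and linear speed of egg above 0.4 m/s) or (horizontal distance between honey and board below 0.06 m and z of honey in the frame of board below 0.025 m and linear speed of honey above 0.4 m/s)).
It also fails if it takes over 128 s, if anything falls off the work surface, if the arm or the gripper's body presses on something with over 40 N, if the wrist force passes 120 N, or if a joint passes its speed limit or range.

ROBOT

A 6-joint arm with a two-finger parallel gripper is mounted at the origin on the work surface. World frame = base frame: x ahead of the robot, y to its left, z up, the work surface at z = 0. Lengths are in mm, angles in degrees, forces in N, time in s.
With the tool pointing down it reaches from about 400 to 925 mm from the base axis. Payload 12.5 kg.
Tool frame: the origin (TCP) lies at the very end of the fingers, on their centre line; the grasp point (between the pads) lies 19 mm behind it; z points along the fingers, y is the line along which they close (so a half turn about z gives the same grasp; the last joint's range is limited). The gripper opens to 95 mm and grips with 3 to 60 N. Pads are 20 mm wide; open, the fingers measure 119 mm over their backs; the gripper's body (75 mm by 180 mm) begins 59 mm behind the grasp point.
Start: joints at [-74.977, 28.126, 89.318, -0, 62.55, -6.05], TCP at [224.751, -583.21, 214.661] pointing down, gripper open.
Joint ranges: [-177.58, 177.58], [-47.91, 125.51], [2.72, 160], [-65.01, 245.01], [3.68, 167.84], [-153.87, 153.87]. Speed limits (degrees/s): [127.2, 127.2, 159.86, 180, 180, 180].

INTERFACE

Orientations are given as a 3x3 rotation matrix whose columns are the frame's x, y, z axes.
In Python, from cell import r, imaging, monitor gives the robot as it stands. Calls block until the motion is done:
- r.movep(position, orientation): joint-space move of the TCP to a pose.
- r.move_straight(position, rotation=None, velocity=150): straight line of the TCP; rotation=None keeps the orientation; velocity is the mean speed in mm/s.
- r.move_joints(angles): joint-space move.
- r.let_go() and r.close(newtons=None): open the fingers fully, or close them until they stop; newtons is the grip in N (None keeps the last).
- r.pause(seconds).
- r.ik(position, orientation): joint angles nearest the present ones, or None.
- imaging.read_camera(name): name is "scene" or "side" or "wrist"; returns a dict with "img" (384x512x3 uint8, red, green, blue), "vertical_fov" (degrees; the focal length in pixels is half the picture's height over the tangent of half this angle, whatever the lens; pixels are square), "cx", "cy" (the principal point, pixels), "R" (3x3) and "t" (3): a world point X has camera coordinates R X + t; the wrist camera has in their place "mount" (4x4, takes a point from camera to tool coordinates, whose origin is the TCP and whose axes are the flange's). Camera axes: x right, y down, z forward; pixel columns grow to the right and rows downward; lengths in mm; the calibration is good to about 2 mm. A picture is of the moment at which its call begins: read the wrist's pose just before it. There is no depth.
A pose or a line that the arm cannot do raises r.IKError and nothing moves.
- r.sign_off(): hands the job in; it is judged then, once.
Readings, each from a call of its own:
- monitor.read_time(): time.
- monitor.read_qpos(): joint angles.
- monitor.read_qvel(): joint speeds.
- monitor.read_joint_efforts(): joint torques, N m.
- monitor.read_position(): TCP position.
- monitor.read_eef_rot(): TCP orientation.
- monitor.read_contact_force(): force on the tool from outside, world axes, zero at the start.
- monitor.read_ft_torque(): the same for the moment, N m.
- monitor.read_opening(): finger opening in mm.
- monitor.read_grip_force(): force on a finger pad.
Only numpy, scipy, OpenCV 4.12 (cv2) and the standard library are available. Lean on these libraries where they do the work, as an engineer would, in place of code of your own. Each camera call takes 0.05 s, during which the arm holds its last target. There are 200 camera calls.

## Working session

There is one attempt and no reset: what is moved stays moved. The work goes in short steps, each a Python script; the robot and the scene stay as the last script left them, time stands still between calls to the robot, and variables do not carry over. Pictures are saved under pics/ and viewed, at most 14 in all, crops included, and the job is handed in when it is done.

```bash
ls; mkdir -p pics; python3 - <<'E'
from cell import r, imaging, monitor
import cv2, numpy as np
for n in ("scene","side","wrist"):
    d=imaging.read_camera(n); cv2.imwrite(f"pics/{n}0.png",d["img"][...,::-1])
    print(n,{k:(np.round(v,4).tolist() if k!="img" else 0) for k,v in d.items()})
print(monitor.read_time(),monitor.read_eef_rot())
E
```

```text
pics
scene {'img': 0, 'vertical_fov': 54.4171, 'cx': 251.5637, 'cy': 190.8989, 'R': [[0.3804, 0.9248, 0.0053], [0.7472, -0.304, -0.591], [-0.5449, 0.2287, -0.8067]], 't': [-184.1895, -379.4855, 1337.2384]}
side {'img': 0, 'vertical_fov': 46.9634, 'cx': 259.1693, 'cy': 198.7275, 'R': [[-0.9433, -0.3319, -0.0034], [-0.161, 0.4665, -0.8697], [0.2903, -0.8199, -0.4935]], 't': [526.9367, 124.4401, 799.4581]}
wrist {'img': 0, 'vertical_fov': 61.7298, 'cx': 256.3072, 'cy': 188.9842, 'mount': [[0.001, -0.9709, -0.2394, 66.3965], [1.0, 0.001, 0.0002, 0.1562], [0.0001, -0.2394, 0.9709, -169.9796], [0.0, 0.0, 0.0, 1.0]]}
0.15 [[ 9.33144020e-01  3.59502703e-01 -2.12874030e-04]
 [ 3.59502756e-01 -9.33143692e-01  7.86934822e-04]
 [ 8.42631372e-05 -8.10852323e-04 -9.99999668e-01]]
```

View pics/scene0.png

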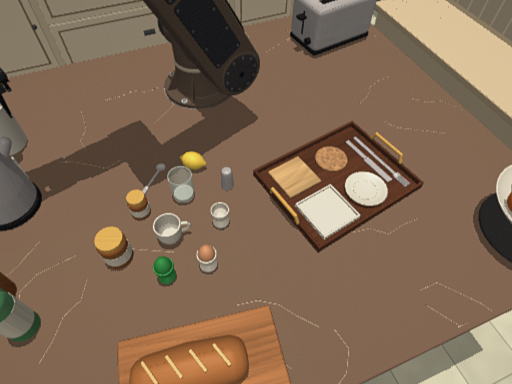

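View pics/side0.png

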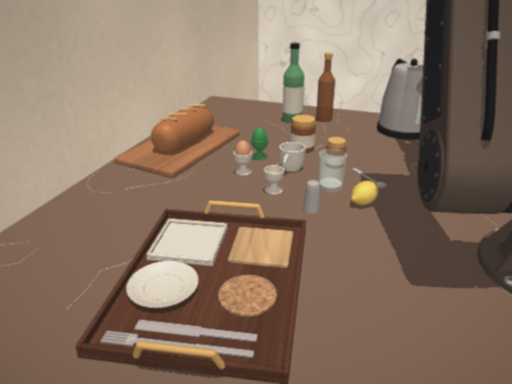

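View pics/wrist0.png

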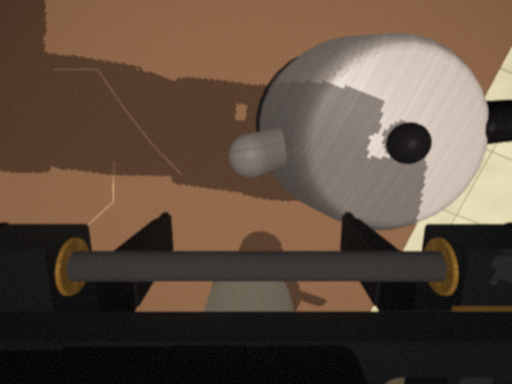

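The scene picture (pixels as column, row) shows the following.
- **Loose things:** cup (168,230) with its handle to the right, glass (181,185), egg (207,257), small honey jar (138,203), big jar (113,246), empty egg cup (220,215), green decoy (165,270) and shaker (227,178).
- **Places:** board (295,176), coaster (331,158), plate (328,211) and saucer (366,189).

The side view agrees. The wrist view shows only the kettle.

```bash
cat > h.py <<'E'
from cell import r, imaging, monitor
import cv2, numpy as np
def cam(name):
    if name=="wrist":
        p=np.array(monitor.read_position()); E=np.array(monitor.read_eef_rot())
    d=imaging.read_camera(name)
    if name=="wrist":
        M=np.array(d["mount"]); Rcw=E@M[:3,:3]; d["Rcw"]=Rcw; d["o"]=p+E@M[:3,3]
    else:
        d["Rcw"]=np.array(d["R"]).T; d["o"]=-d["Rcw"]@np.array(d["t"])
    d["f"]=192/np.tan(np.radians(d["vertical_fov"]/2))
    return d
def ray(d,u,v,z):
    q=d["Rcw"]@np.array([(u-d["cx"])/d["f"],(v-d["cy"])/d["f"],1]); return d["o"]+q*(z-d["o"][2])/q[2]
def proj(d,X):
    c=d["Rcw"].T@(np.array(X)-d["o"]); return d["f"]*c[0]/c[2]+d["cx"],d["f"]*c[1]/c[2]+d["cy"]
def Rz(deg):  # tool down, tool x axis at angle deg in world
    a=np.radians(deg); c,s=np.cos(a),np.sin(a)
    return np.array([[c,s,0],[s,-c,0],[0,0,-1.]])
E
python3 - <<'E'
from h import *
d=cam("scene"); s=cam("side")
P=dict(cup=(168,230,30,290,157),glass=(181,185,42,332,170),egg=(207,257,45,243,157),honey=(138,203,40,337,158),big=(113,246,46,303,135),empty=(220,215,28,274,180),green=(165,270,45,260,143),salt=(227,178,35,313,197),board=(295,176,15,262,246),coaster=(331,158,11,247,295),plate=(328,211,15,187,241),saucer=(366,189,15,163,285))
for k,(u,v,z,us,vs) in P.items(): print(k,ray(d,u,v,z)[:2].round(),ray(s,us,vs,z)[:2].round())
E
```

```text
cup [ 559. -260.] [ 561. -250.]
glass [ 442. -191.] [ 439. -184.]
egg [ 675. -193.] [ 665. -180.]
honey [ 455. -312.] [ 441. -262.]
big [ 562. -395.] [ 559. -373.]
empty [ 565. -123.] [ 562. -115.]
green [ 670. -294.] [ 655. -281.]
salt [461. -65.] [454. -53.]
board [513. 123.] [508. 128.]
coaster [489. 256.] [488. 260.]
plate [654. 152.] [650. 160.]
saucer [629. 287.] [628. 287.]
```

```bash
python3 - <<'E'
from h import *
import pickle
out=[]
for i,(p,a) in enumerate([((475,-250,400),-22),((490,-150,400),-22),((500,150,380),20)]):
    r.movep(p,Rz(a)); d=cam("wrist"); out.append(d); cv2.imwrite(f"pics/w{i}.png",d["img"][...,::-1])
pickle.dump(out,open("w.pkl","wb")); print(monitor.read_time())
E
```

```text
3.7
```

View pics/w0.png

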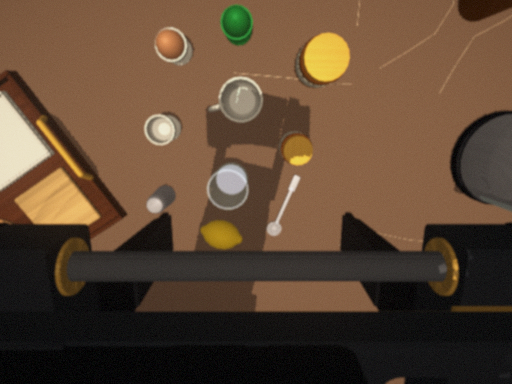

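View pics/w1.png

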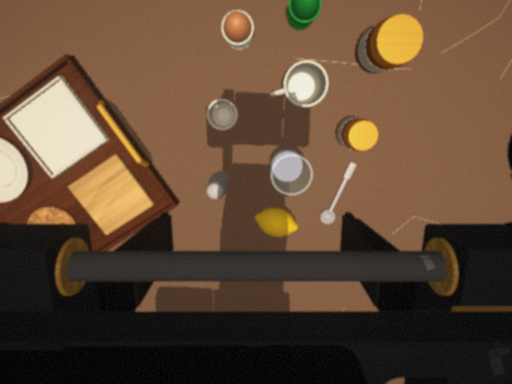

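View pics/w2.png

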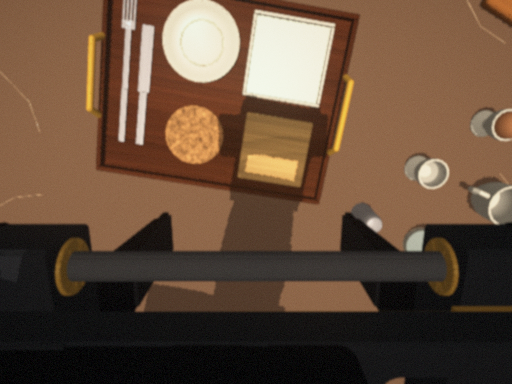

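The three wrist views are clear (pixels as column, row).
- **w0:** cup rim (241,100) with the handle at (214,106), glass rim (228,190), egg bowl (172,45), honey lid (298,150), empty egg cup (161,129), big jar lid (325,58).
- **w1:** the same things, shifted by about 65 pixels.
- **w2:** saucer (201,40), coaster (194,135), plate (289,58), board (274,149).

```bash
python3 - <<'E'
from h import *
import pickle
a,b,c=pickle.load(open("w.pkl","rb"))
P=dict(cup=(241,100,306,83,60),handle=(214,106,277,92,45),glass=(228,190,292,173,85),egg=(172,45,237,28,56),honey=(298,150,363,135,72),empty=(160,129,222,114,56),big=(325,58,396,40,92),green=(237,20,305,6,60),salt=(155,205,213,192,71),lemon=(221,235,276,222,25))
for k,(u,v,u2,v2,z) in P.items(): print(k,ray(a,u,v,z)[:2].round(),ray(b,u2,v2,z)[:2].round())
def seg(d,seed,tol,name,z):
    hsv=cv2.cvtColor(d["img"],cv2.COLOR_RGB2HSV)
    m=cv2.inRange(hsv,*tol); m=cv2.morphologyEx(m,cv2.MORPH_CLOSE,np.ones((5,5))); m=cv2.morphologyEx(m,cv2.MORPH_OPEN,np.ones((3,3)))
    n,l=cv2.connectedComponents(m); q=l[seed[1],seed[0]]
    ys,xs=np.where(l==q); cnt=np.stack([xs,ys],1).astype(np.float32)
    box=cv2.minAreaRect(cnt); g=np.array([ray(d,*p,z) for p in cv2.boxPoints(box)])
    print(name,q,"px",np.round(box[0],1),np.round(box[1],1),round(box[2],1),"xy",g.mean(0)[:2].round(1),"sides",np.linalg.norm(g[1]-g[0]).round(),np.linalg.norm(g[2]-g[1]).round(), "ang",np.degrees(np.arctan2(*(g[1]-g[0])[[1,0]])).round(1))
    return hsv
for d,sa,co,pl,bo,n in ((c,(201,60),(194,135),(289,58),(290,125),"c"),(b,None,None,(60,130),(110,195),"b")):
    hsv=cv2.cvtColor(d["img"],cv2.COLOR_RGB2HSV)
    for k,s,z,t in (("saucer",sa,21,((0,0,120),(60,110,255))),("coaster",co,13,((5,60,95),(25,255,255))),("plate",pl,20,((0,0,120),(60,110,255))),("board",bo,17,((8,60,60),(25,190,255)))):
        if s is None: continue
        print(hsv[s[1],s[0]],end=" "); seg(d,s,t,n+k,z)
E
```

```text
cup [ 558. -260.] [ 560. -260.]
handle [ 567. -216.] [ 565. -215.]
glass [ 440. -190.] [ 444. -191.]
egg [ 669. -195.] [ 670. -192.]
honey [ 456. -313.] [ 456. -313.]
empty [ 566. -124.] [ 566. -123.]
big [ 565. -391.] [ 567. -388.]
green [ 664. -297.] [ 660. -294.]
salt [459. -68.] [459. -63.]
lemon [ 356. -134.] [ 357. -135.]
[ 23  24 243] csaucer 2 px [200.5  41. ] [82. 79.] 90.0 xy [628.  285.4] sides 117.0 116.0 ang -70.1
[ 16 153 229] ccoaster 1 px [255.5 125. ] [250. 511.] 90.0 xy [522.2 157.9] sides 768.0 413.0 ang -70.1
[ 32  15 243] cplate 3 px [287.3  58.4] [83.5 88. ] 10.0 xy [649.8 151.9] sides 127.0 125.0 ang 8.8
[ 16 144 136] cboard 1 px [255.5 147.5] [295. 511.] 90.0 xy [480.  142.6] sides 763.0 502.0 ang -70.1
[ 23  37 235] bplate 3 px [ 55.  128.2] [83.1 73.6] 53.3 xy [648.3 151.2] sides 129.0 127.0 ang -79.3
[ 18 143 228] bboard 1 px [255.5 147.5] [295. 511.] 90.0 xy [ 467.6 -140.4] sides 791.0 521.0 ang -111.9
```

```bash
cat >> h.py <<'E'
PL=dict(saucer=(628,285.4,12),coaster=None,plate=(649,151.6,12),board=None)
def job(obj,place,tp,tq,hg,topz,N=20):
    """tp,tq: closing angles at pick/place; hg grasp height over the underside; topz expected place height"""
    best=None
    for b in (90,-90):
        q=[r.ik((*obj,200),Rz(tp+b)),r.ik((*place,200),Rz(tq+b))]
        if all(x is not None for x in q):
            c=max(abs(x[5]) for x in q)
            if best is None or c<best[0]: best=(c,b)
    b=best[1]; print("branch",best); z=hg-19
    r.movep((*obj,200),Rz(tp+b)); r.move_straight((*obj,130)); 
    f0=np.array(monitor.read_contact_force())
    r.move_straight((*obj,z),velocity=100)
    print("df",(np.array(monitor.read_contact_force())-f0).round(1))
    r.close(N); r.pause(.2); print("opening",monitor.read_opening(),monitor.read_grip_force())
    r.move_straight((*obj,200),velocity=150); print("held",monitor.read_opening())
    r.movep((*place,200),Rz(tq+b))
    zt=z+topz; r.move_straight((*place,zt+10),velocity=120); r.pause(.2)
    f0=monitor.read_contact_force()[2]; zz=zt+10
    while zz>zt-8:
        zz-=1.0; r.move_straight((*place,zz),velocity=25)
        df=monitor.read_contact_force()[2]-f0
        if abs(df)>2.5: break
    print("contact at",zz-z,"df",df)
    r.let_go(); r.pause(.2); r.move_straight((*place,200),velocity=150); print("t",monitor.read_time())
E
python3 - <<'E'
from h import *
import pickle
a,b,c=pickle.load(open("w.pkl","rb"))
co=ray(c,194,135,13); print("coaster",co.round(1))
bc=np.mean([ray(c,*p,17) for p in ((246,111),(313,118),(300,187),(237,178))],0)
bb=np.mean([ray(b,*p,17) for p in ((68,188),(119,155),(153,197),(103,236))],0); print("board",bc.round(1),bb.round(1))
print("grip",ray(b,100,105,48).round(),ray(b,147,160,48).round())
E
python3 - <<'E'
from h import *
job((669.5,-193.5),(649,151.6),45,9,46,12)
E
```

```text
coaster [489.8 254.3  13. ]
board [513. 122.  17.] [512.1 119.8  17. ]
grip [650.  50.  48.] [544.  20.  48.]
branch (np.float64(66.54651241982059), 90)
df [ 0.6 -0.3 -1.2]
opening 45.92620444941943 20.000176849134732
held 45.91750148624864
contact at 12.0 df 7.965867349836774
t 17.8167
```

```bash
python3 - <<'E'
from h import *
job((456,-313),(512.5,121.5),90,9,38,17)
job((559,-260),(628,285.4),-9,9,46,12)
job((442,-190.5),(489.8,254.3),90,9,55,13)
r.movep((500,150,380),Rz(20)); d=cam("wrist"); s=cam("side")
im=np.hstack([d["img"][:230],s["img"][200:384,:330][:,:].copy() if 0 else np.zeros((230,1,3),np.uint8)])
cv2.imwrite("pics/e.png",cv2.resize(im[...,::-1],(800,360)))
cv2.imwrite("pics/s.png",cv2.resize(s["img"][100:384,:400][...,::-1],(800,568)))
import pickle; pickle.dump(d,open("e.pkl","wb")); print(monitor.read_time())
E
```

```text
branch (np.float64(131.30885942120653), 90)
df [-0.4 -0.5  0. ]
opening 51.66452039013704 20.000011275988072
held 51.7444744845284
contact at 17.0 df 13.479827382135577
t 32.3667
branch (np.float64(22.08011924947781), 90)
df [0.1 0.9 0.7]
opening 65.81387856327068 19.906699067505542
held 65.75223578215582
contact at 12.0 df 9.052254437786589
t 45.925
branch (np.float64(121.18545304340643), 90)
df [ 1.  -0.9 -0.4]
opening 64.18892338207768 19.99992617216776
held 64.07540888894589
contact at 13.0 df 9.372446149191124
t 59.775
60.9667
```

View pics/e.png

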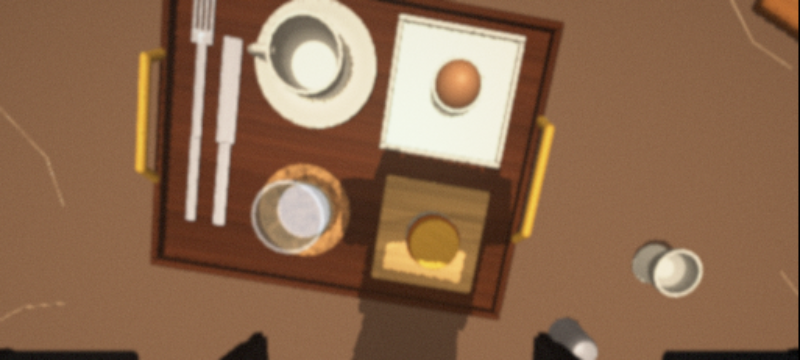

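View pics/s.png

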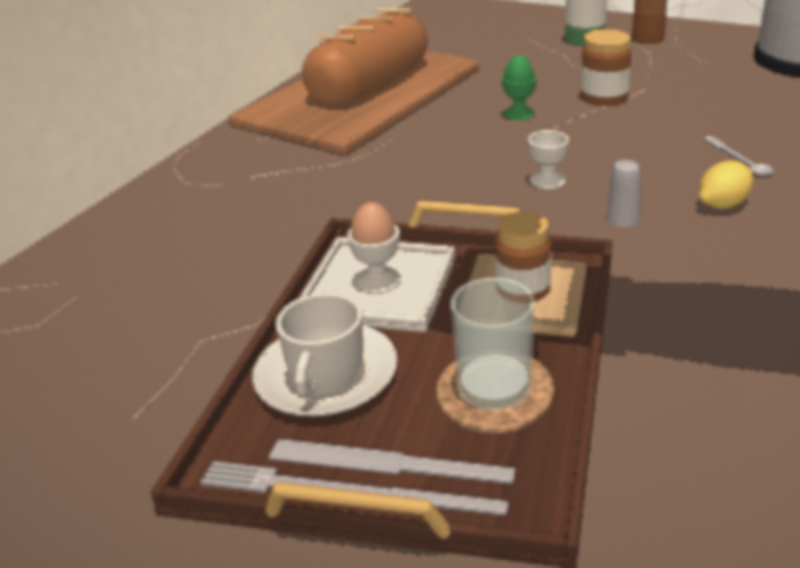

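All four things stand upright on their places. In the enlarged wrist view, the cup rim is at (305,55), the glass rim at (292,216), the egg bowl at (457,88) and the honey lid at (433,241). The big jar and the empty egg cup have not been disturbed. I'll check the offsets numerically before handing in.

```bash
python3 - <<'E'
from h import *
import pickle
d=pickle.load(open("e.pkl","rb")); k=1.5625
for n,u,v,z,p in (("cup",305,55,72,(628,285.4)),("glass",292,216,98,(489.8,254.3)),("egg",457,88,68,(649,151.6)),("honey",433,241,89,(512.5,121.5))):
    print(n,(ray(d,u/k,v/k,z)[:2]-p).round(1))
s=cam("side")
for n,u,v,z in (("glass base",494,382,13),("coaster",495,389,13),("saucer",325,368,24),("cup rim",320,318,72)): print(n,ray(s,u/2,v/2+100,z)[:2].round(1))
E
```

```text
cup [-2.1 -0.1]
glass [ 2.6 -4.1]
egg [-1.6 -1.3]
honey [1.4 1.9]
glass base [490.9 252.8]
coaster [487.1 260.4]
saucer [623.7 294.1]
cup rim [624.7 289.9]
```

```bash
python3 - <<'E'
from h import *
import pickle
c=pickle.load(open("w.pkl","rb"))[2]
hsv=cv2.cvtColor(c["img"],cv2.COLOR_RGB2HSV)[95:175,155:233]
m=cv2.inRange(hsv,(5,60,95),(25,255,255)); m=cv2.morphologyEx(m,cv2.MORPH_CLOSE,np.ones((5,5)))
cn=max(cv2.findContours(m,0,2)[0],key=cv2.contourArea); e=cv2.fitEllipse(cn); print(e, ray(c,e[0][0]+155,e[0][1]+95,13).round(1))
E
```

```text
((37.321834564208984, 50.419647216796875), (63.00206756591797, 158.9939727783203), 178.40267944335938) [472.4 251.8  13. ]
```

```bash
python3 - <<'E'
from h import *
import pickle
c=pickle.load(open("w.pkl","rb"))[2]
hsv=cv2.cvtColor(c["img"],cv2.COLOR_RGB2HSV)[95:175,155:233]
for V in (120,140,160):
    m=cv2.inRange(hsv,(5,60,V),(25,255,255)); m=cv2.morphologyEx(m,cv2.MORPH_CLOSE,np.ones((5,5)))
    cn=max(cv2.findContours(m,0,2)[0],key=cv2.contourArea); e=cv2.fitEllipse(cv2.convexHull(cn)); print(np.round(e[0]+e[1],1), ray(c,e[0][0]+155,e[0][1]+95,13).round(1))
E
```

```text
[43.4 27.3 72.5 83.8] [511.9 253.7  13. ]
[38.2 39.1 56.3 60.3] [490.7 256.1  13. ]
[38.  39.1 55.3 59.6] [490.7 256.2  13. ]
```

```bash
python3 - <<'E'
from h import *
print(r.sign_off(), monitor.read_time())
E
```

```text
the job is handed in; nothing more can be done
the job is handed in; nothing more can be done
```

The tray is laid and handed in at about 61 s: cup, glass, egg and small honey jar stand upright on their places, an estimated 2–6 mm off centre, and the empty egg cup and big jar still stand upright where they were; the judge's verdict was not shown.

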